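Slide the sample shelf into its notches and lock it

ROBOT

A 6-joint arm with a two-finger parallel gripper is mounted at the origin on the work surface. World frame = base frame: x ahead of the robot, y to its left, z up, the work surface at z = 0. Lengths are in m, angles in degrees, forces in N, time in s.
With the tool pointing down it reaches from about 0.25 to 0.725 m from the base axis. Payload 9.7 kg.
Tool frame: the origin (TCP) lies midway between the tips of the shut fingers; the grasp point (between the pads) lies 19 mm behind it (bot.hold_point_z is the distance from the TCP to the grasp point, in m); z points along the fingers, y is the line along which they close (so a half turn about z gives the same grasp; the last joint's range is limited). The gripper opens to 85 mm and grips with 20 to 120 N. Pads are 22 mm wide; open, the fingers measure 114 mm over their backs; the gripper's body (76 mm by 85 mm) begins 54 mm behind the grasp point. The pads swing forward as they close: fully open they stand 13 mm farther back than shut.
Start: joints at [74.714, 4.979, 10.078, 95.1, 0, 90], TCP at [0.145, 0.531, 0.231] pointing down, gripper open.
Joint ranges: [-179.16, 179.16], [-48.56, 103.87], [-65.8, 70.77], [-126.05, 130.52], [-82.76, 87.17], [-180, 180]. Speed limits (degrees/s): [127.2, 127.2, 147.25, 180, 180, 180].

INTERFACE

Orientations are given as [roll, pitch, yaw] about the fixed x, y, z axes, in that order (R = Rz(yaw) Ry(pitch) Rx(roll)).
In Python, from workcell import bot gives the robot as it stands.
- The arm moves only by the tool play_rows, never from a script. Its argument "steps" is a list that holds one entry, the list of rows, each a list of 4 numbers: the shift along the tool's x, y, z in m, then the turn about the tool's z in rad. In form: [[[tx, ty, tz, yaw], ...]]. A call has exactly 5 rows; each row shifts and turns the commanded pose from where the row before left it, along the tool's axes as they then stand; what a row does not reach is not made up. A row lasts 1/12 s, in which the tool goes at most 41.7 mm and 7.16 degrees, less where a joint would pass 70% of its speed; a pose out of reach is approached as far as the arm can. A call is refused whole if a number of a shift passes 0.0417 or a number of a turn 0.125, either way. A call with a gripper value outside its range is refused whole. "gripper" is the finger opening in m, from 0 to 0.0854, set as the call begins (left out, the last holds). The fingers move at their own pace and stop on an object; "squeeze" is the grip in N (left out, the last holds). Time passes only in rows, so rows that do not move let the fingers close, or fill a call up. It gives the time, the measured TCP pose, the force, the opening and the grip force at its end, in the units of the state.
- bot.get_obs(): the state, without advancing time (a new reading comes with each control period).
- bot.camera(name): name is "side" or "top"; returns a dict with "img" (384x512x3 uint8, blue, green, red), "vfov" (degrees; the focal length in pixels is half the picture's height over the tangent of half this angle, whatever the lens; pixels are square), "cx", "cy" (the principal point, pixels), "xyz" and "attitude" of the camera in the world. Camera axes: x right, y down, z forward; pixel columns grow to the right and rows downward; lengths in m; the calibration is good to about 2 mm. A picture is of the moment at which its call begins. There is no depth.
- bot.job_done(): hands the job in; it is judged then, once.
The state is a dict: "time": time; "q": joint angles; "qd": joint speeds; "joint_efforts": joint torques, N m; "ee_pos": TCP position; "tcp_rot": TCP orientation; "wrist_force": force on the tool from outside, world axes, zero at the start; "torque": the same for the moment, N m; "opening": finger opening in m; "grasp_force": force on a finger pad.
Only numpy, scipy, OpenCV 4.12 (cv2) and the standard library are available. Lean on these libraries where they do the work, as an engineer would, in place of code of your own. Each camera call takes 0.05 s, during which the arm holds its last target. There are 200 camera calls.

TASK

Push the white shelf board along the rails of the wooden sample rack, towards the end with the red turn button, until it drops into its locating notches and lies flat on the rails. Then push the turn button round by its peg so that it points straight over the board and locks it in. Only push with the fingers: do not grip or lift anything, leave the reel, the cartridge and the tin where they are, and finish clear of everything.

Things in the scene. Friction and masses are not known exactly. Their poses are not given: they have to be found in the camera images.
- rack: Fixed pale wooden rack, 420 x 191 mm. Origin on the table, on its centre line; x along the rails to the red turn button's end, y left of that, z up. Rails: tops 50 mm high, 50 to 81 mm either side of the centre line, x -200 to 190 mm; open between them down to a 12 mm base plate. Dark side guides 62 mm high. Cross piece at x 190 to 220 mm, 66 mm high; the end at -200 mm is open.
- board: Loose white board, 160 x 160 x 18 mm, 0.24 to 0.48 kg, dark strip on its leading (+x) edge, axes as the rack's. Origin: centre of the panel's underside, 58 mm above the table while it slides on its four black feet, 8 mm deep. A few N slide it; push its rear edge between the rails. Starts 120 to 200 mm short of the seat.
- seat (a point): Point on the rack where the board's origin lies once dropped in: 100 mm along x from the rack's origin, 50 mm above the table; the board's top is then 68 mm high, its panel flat on the rails. It drops 8 mm there and the square notch ends stop it going on; it has 2 mm of play forward, 6 mm back.
- notch (a point): Middle between the two front notches (rack x = 160 mm, rail-top height), in the inner halves of the rails, for the front feet; two more, for the rear feet, in the outer halves at x = 40 mm. Each reaches from 12 mm before these lines to 8 mm beyond, 12 mm deep, black-floored, square-ended. Feet are 12 mm long, 60 mm ahead of and behind the board's origin.
- latch (a joint): Angle (rad) of the red turn button about its upright pivot, counter-clockwise from above: 0 points to the rack's y side, clear of the board; 1.57 straight back (rack's -x) over the board. Stops at -0.4 and 1.65; starts at -0.35 to 0.1. Stays where left; about 1 N at the peg turns it.
- latch_pivot (a point): Pivot of the turn button, on the end cross piece 205 mm along x from the rack's origin, at the bar's underside, 71 mm above the table. Bar 20 mm wide, 8 mm thick, tip 75 mm from the pivot. It passes over the board only once the board has dropped.
- latch_peg (a point): Centre of the top of the round wooden peg standing on the turn button, 60 mm from the pivot; 16 mm in diameter, 35 mm tall, from 79 to 114 mm above the table. Moves with the button.
- reel: Yellow reel standing on the table, 66 mm in diameter, 50 mm high; origin at the centre of its underside. Leave alone.
- cartridge: White bottle-shaped cartridge with grey cap, 50 mm in diameter, 120 mm high, standing on the table; origin at the centre of its underside. Leave alone.
- tin: Green tin with pale label, 64 mm in diameter, 80 mm high, standing on the table; origin at the centre of its underside. Leave alone.
There are look-alikes about, which are no part of the job. There is more than one size of the board; the one meant has the size given above.

How it is judged:
By the outcome, as a careful person would: the job done as asked, in the order asked, and still so for the second after the job is handed in, with the robot touching nothing.
It also fails if it takes over 51 s, if anything falls off the work surface, if the arm or the gripper's body presses on something with over 40 N, if the wrist force passes 120 N, or if a joint passes its speed limit or range.

## Working session

There is one attempt and no reset: what is moved stays moved. The work goes in short steps, Python scripts to look and compute and a tool call to move; the robot and the scene stay as the last step left them, time stands still between calls to the robot, and variables do not carry over. Pictures are saved under pics/ and viewed, at most 10 in all, crops included, and the job is handed in when it is done.

Besides the shell and the picture viewer there is one more tool, called after "Emit:" by a JSON object that holds its "fn" and its "kwargs". play_rows: Moves the arm, as the interface text tells. Its arguments: {"type":"object","properties":{"steps":{"type":"array","items":{"type":"array","items":{"type":"array","items":{"type":"number"}}}},"gripper":{"type":"number"},"squeeze":{"type":"number"}},"required":["steps"]}

```bash
mkdir -p pics; ls
cat > h.py <<'E'
import numpy as np,cv2
from scipy.spatial.transform import Rotation as R
from workcell import bot
def cam(n):
    c=bot.camera(n); c['f']=c['img'].shape[0]/2/np.tan(np.radians(c['vfov']/2))
    return c
def rot(c):
    a=np.array(c['attitude'],float)
    return a if a.shape==(3,3) else R.from_euler('xyz',a,degrees=True).as_matrix()
def ray(c,u,v,z):
    d=rot(c)@np.array([(u-c['cx'])/c['f'],(v-c['cy'])/c['f'],1]); o=np.array(c['xyz'])
    return o+d*(z-o[2])/d[2]
def proj(c,p):
    q=rot(c).T@(np.array(p)-c['xyz']); return q[:2]/q[2]*c['f']+[c['cx'],c['cy']]
E
python3 - <<'E'
from h import *
for n in('side','top'):
    c=cam(n);cv2.imwrite(f'pics/{n}0.png',c['img']);print(n,{k:v for k,v in c.items() if k!='img'})
print(bot.get_obs())
E
```

```text
pics
side {'vfov': 49.95951522303359, 'cx': 254.26532600744707, 'cy': 193.92361902670473, 'xyz': array([0.34245216, 0.60952976, 0.93338901]), 'attitude': array([-142.19753709,   -0.43943604, -159.70986697]), 'f': np.float64(412.125406987441)}
top {'vfov': 47.603546920671, 'cx': 259.4535571074907, 'cy': 195.83830328198178, 'xyz': array([0.40867058, 0.00771133, 1.29604539]), 'attitude': array([-1.74337840e+02, -1.21045275e-01, -8.90349213e+01]), 'f': np.float64(435.2857834517875)}
{'time': 0.1, 'q': array([ 7.47127630e+01,  5.00741121e+00,  1.00384903e+01,  9.51005222e+01,
       -8.65182469e-04,  9.00002218e+01]), 'qd': array([-0.04480191,  0.00667714,  0.11809864, -0.15488388, -0.08442457,
       -0.04958987]), 'joint_efforts': array([ 7.00248202e-04, -5.21559906e+01,  4.65655947e+01,  1.60429295e-02,
        1.37697700e-05,  1.68946082e-05]), 'ee_pos': array([0.14495902, 0.53032875, 0.23065462]), 'tcp_rot': array([-1.79930557e+02,  8.65450633e-04,  1.64712542e+02]), 'wrist_force': array([-0.58222677, -0.55216139,  0.42840393]), 'torque': array([ 0.01998939, -0.01498963,  0.0329496 ]), 'grasp_force': 0.0, 'opening': 0.08517965893168139}
```

View pics/top0.png

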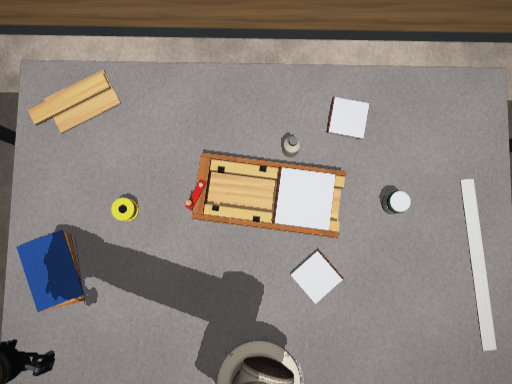

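View pics/side0.png

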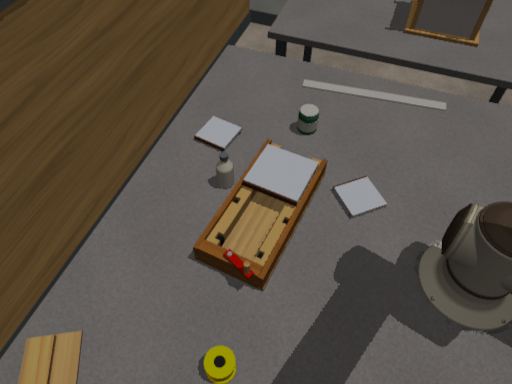

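Candidates for the board: white squares in the top view at (305,198) on the rack, (349,117), and (317,277) lying on the table. I choose the first, since it is on the rails. I'll check its size in a crop.

Run:
```python
from h import *
c=cam('top');im=c['img'];
cv2.imwrite('pics/crop1.png',cv2.resize(im[140:245,180:355],None,fx=4.5,fy=4.5,interpolation=cv2.INTER_CUBIC))
hsv=cv2.cvtColor(im,cv2.COLOR_BGR2HSV)
w=((hsv[...,1]<40)&(hsv[...,2]>180)).astype('uint8')
for k in cv2.findContours(w,0,2)[0]:
    if cv2.contourArea(k)>300:
        r=cv2.minAreaRect(k); b=cv2.boxPoints(r)
        z=.076 if 150<r[0][1]<240 else .018
        P=np.array([ray(c,*p,z)[:2] for p in b]); print(r,P.round(4).tolist(),np.linalg.norm(P-np.roll(P,1,0),axis=1).round(4))
for p in [(203,155),(195,217),(338,235),(343,172)]: print(p,hsv[p[1],p[0]],ray(c,*p,.062))
red=((hsv[...,1]>200)&((hsv[...,0]<5)|(hsv[...,0]>175))&(hsv[...,2]>120)).astype('uint8')
k=max(cv2.findContours(red,0,2)[0],key=cv2.contourArea);r=cv2.minAreaRect(k);print('red',r,[ray(c,*p,.079)[:2].round(4).tolist() for p in cv2.boxPoints(r)])
br=((hsv[...,0]>5)&(hsv[...,0]<25)&(hsv[...,1]>100)|(w>0)|(red>0)).astype('uint8');br[:140]=0;br[245:]=0;br[:,:180]=0;br[:,355:]=0
br=cv2.morphologyEx(br,cv2.MORPH_OPEN,np.ones((3,3)))
k=max(cv2.findContours(br,0,2)[0],key=cv2.contourArea);r=cv2.minAreaRect(k);P=np.array([ray(c,*p,.062)[:2] for p in cv2.boxPoints(r)]);print('rack',r,P.round(4).tolist())
```

```text
((315.9965515136719, 277.05859375), (38.45005798339844, 36.789146423339844), 48.36646270751953) [[0.3066, -0.0837], [0.3783, -0.1632], [0.2969, -0.2375], [0.2261, -0.1582]] [0.1096 0.107  0.1102 0.1063]
((400.0000305175781, 200.99998474121094), (19.798988342285156, 19.798988342285156), 45.0) [[0.5211, -0.3493], [0.5615, -0.3893], [0.5225, -0.4281], [0.4824, -0.3881]] [0.0549 0.0569 0.0551 0.0567]
((478.16290283203125, 264.1103820800781), (172.4630126953125, 13.324211120605469), 82.48784637451172) [[0.5943, -0.5873], [0.6001, -0.6267], [0.1084, -0.6755], [0.103, -0.6376]] [0.4938 0.0398 0.4941 0.0383]
((304.90521240234375, 198.2267608642578), (54.710472106933594, 56.090091705322266), 7.431407928466797) [[0.4554, -0.0352], [0.6132, -0.0537], [0.5956, -0.2075], [0.4382, -0.1872]] [0.1529 0.1589 0.1549 0.1587]
((348.7720031738281, 117.00399017333984), (35.32987594604492, 35.68764877319336), 10.304847717285156) [[0.7329, -0.1955], [0.8414, -0.2146], [0.8236, -0.3195], [0.7154, -0.2995]] [0.1055 0.1102 0.1064 0.11  ]
((348.0, 52.5), (23.0, 40.0), 90.0) [[1.015, -0.1945], [1.0171, -0.3169], [0.9442, -0.3164], [0.942, -0.1946]] [0.0729 0.1224 0.0729 0.1218]
(203, 155) [ 12 165 175] [0.64624499 0.17142649 0.062     ]
(195, 217) [ 13 165 173] [0.46766744 0.18880969 0.062     ]
(338, 235) [ 13 157 180] [ 0.42368087 -0.2165544   0.062     ]
(343, 172) [ 12 167 168] [ 0.60376867 -0.2310596   0.062     ]
red ((195.4359893798828, 194.43252563476562), (6.588235378265381, 30.0), 28.07248878479004) [[0.4969, 0.214], [0.5723, 0.1767], [0.5638, 0.1601], [0.4885, 0.1974]]
rack ((265.28326416015625, 194.14120483398438), (155.1432647705078, 67.62031555175781), 7.523820877075195) [[0.4657, 0.2201], [0.659, 0.2011], [0.6075, -0.2414], [0.4157, -0.2159]]
```

View pics/crop1.png

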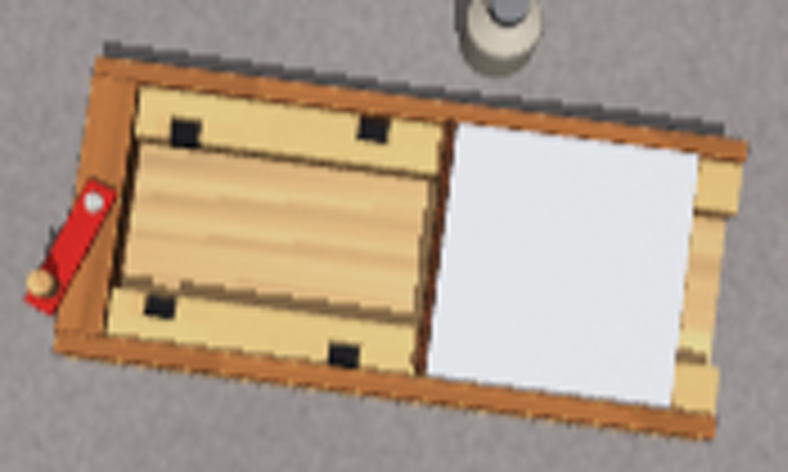

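```bash
cat >> h.py <<'E'
def fit(M,W):
    M=np.array(M);W=np.array(W);m=M.mean(0);w=W.mean(0)
    U,S,V=np.linalg.svd((M-m).T@(W-w));Rm=(U@V).T
    return Rm,w-Rm@m
E
python3 - <<'E'
from h import *
c=cam('top')
px=lambda a,b:(a/4.5+180-.4,b/4.5+140-.4)
L=[((98,60),(.22,-.0955),.066),((57,352),(.22,.0955),.066),((747,142),(-.2,-.0955),.062),((715,438),(-.2,.0955),.062),
((185,132),(.158,-.0575),.04),((158,306),(.158,.0575),.04),((373,128),(.038,-.073),.04),((343,354),(.038,.073),.04),((93,201),(.205,0),.082)]
M=[l[1] for l in L];W=[ray(c,*px(*l[0]),l[2])[:2] for l in L]
Rm,t=fit(M,W);print(Rm,t,np.degrees(np.arctan2(Rm[1,0],Rm[0,0])));print((np.array(W)-(np.array(M)@Rm.T+t)).round(4))
inv=lambda p:Rm.T@(np.array(p)[:2]-t)
print('peg',inv(ray(c,*px(40,280),.114)),ray(c,*px(40,280),.114))
print('board',[inv(ray(c,*px(*p),.076)).round(4) for p in[(458,124),(697,154),(672,406),(428,374),(445,120),(420,374)]])
for n,p in dict(behind=(-.2,0),seatrear=(.02,0),tin=None).items() if 0 else []:pass
for p in [(-.14,0),(-.2,0),(.02,0),(.205,0)]: 
  w=Rm@p+t;print(p,w,np.hypot(*w))
o=bot.get_obs();print(o['time'],R.from_euler('xyz',o['tcp_rot'],degrees=True).as_matrix().round(3))
E
```

```text
[[ 0.11174146 -0.99373731]
 [ 0.99373731  0.11174146]] [ 0.53540878 -0.03003079] 83.58428743038658
[[-0.0035 -0.0022]
 [-0.0001 -0.0034]
 [-0.0016  0.0009]
 [ 0.0001  0.0002]
 [-0.      0.0009]
 [ 0.0009  0.0025]
 [ 0.0027  0.0001]
 [ 0.0009  0.0006]
 [ 0.0006  0.0003]]
peg [0.22553541 0.05473733] [0.50621591 0.20020859 0.114     ]
board [array([-0.0148, -0.0792]), array([-0.1663, -0.0796]), array([-0.1686,  0.0796]), array([-0.0157,  0.0794]), array([-0.0064, -0.0807]), array([-0.0108,  0.08  ])]
(-0.14, 0) [ 0.51976497 -0.16915401] 0.5465973923544855
(-0.2, 0) [ 0.51306049 -0.22877825] 0.5617566666566187
(0.02, 0) [ 0.53764361 -0.01015604] 0.5377395225542796
(0.205, 0) [0.55831578 0.17368536] 0.5847077140787856
0.2 [[-0.965  0.264 -0.   ]
 [ 0.264  0.965 -0.001]
 [ 0.    -0.001 -1.   ]]
```

Emit:
{"fn": "play_rows", "kwargs": {"steps": [[[0, 0, 0, 0.0944], [0, 0, 0, 0.0944], [0, 0, 0, 0.0944], [0, 0, 0, 0.0944], [0, 0, 0, 0.0944]]], "gripper": 0.04}}

```text
time: 0.62
ee_pos: [0.145, 0.5305, 0.2311]
tcp_rot: [-180.0, 0.0, 137.4]
wrist_force: [-0.3, -0.9, -0.3]
opening: 0.0398
grasp_force: 0.0
```

Emit:
{"fn": "play_rows", "kwargs": {"steps": [[[0, 0, 0, 0.0944], [0, 0, 0, 0.0944], [0, 0, 0, 0.0944], [0, 0, 0, 0.0944], [0, 0, 0, 0.0944]]]}}

```text
time: 1.03
ee_pos: [0.145, 0.5305, 0.2311]
tcp_rot: [-180.0, 0.0, 110.4]
wrist_force: [0.2, 1.0, 0.3]
opening: 0.0397
grasp_force: 0.0
```

Emit:
{"fn": "play_rows", "kwargs": {"steps": [[[0, 0, 0, 0.0944], [0, 0, 0, 0.0944], [0, 0, 0, 0.0944], [0, 0, 0, 0.0944], [0, 0, 0, 0.0944]]]}}

```text
time: 1.45
ee_pos: [0.145, 0.5305, 0.2311]
tcp_rot: [-180.0, 0.0, 83.3]
wrist_force: [0.2, -0.4, -0.1]
opening: 0.0404
grasp_force: 0.0
```

Emit:
{"fn": "play_rows", "kwargs": {"steps": [[[-0.0295, 0.0182, 0, 0], [-0.0295, 0.0182, 0, 0], [-0.0295, 0.0182, 0, 0], [-0.0295, 0.0182, 0, 0], [-0.0295, 0.0182, 0, 0]]]}}

```text
time: 1.87
ee_pos: [0.2192, 0.3723, 0.231]
tcp_rot: [-180.0, 0.0, 83.6]
wrist_force: [-0.4, -0.5, -0.1]
opening: 0.0399
grasp_force: 0.0
```

Emit:
{"fn": "play_rows", "kwargs": {"steps": [[[-0.0295, 0.0182, 0, 0], [-0.0295, 0.0182, 0, 0], [-0.0295, 0.0182, 0, 0], [-0.0295, 0.0182, 0, 0], [-0.0295, 0.0182, 0, 0]]]}}

```text
time: 2.28
ee_pos: [0.2931, 0.2155, 0.2313]
tcp_rot: [180.0, -0.0, 83.6]
wrist_force: [0.8, 0.5, 0.2]
opening: 0.0397
grasp_force: 0.0
```

Emit:
{"fn": "play_rows", "kwargs": {"steps": [[[-0.0295, 0.0182, 0, 0], [-0.0295, 0.0182, 0, 0], [-0.0295, 0.0182, 0, 0], [-0.0295, 0.0182, 0, 0], [-0.0295, 0.0182, 0, 0]]]}}

```text
time: 2.7
ee_pos: [0.3671, 0.0586, 0.2314]
tcp_rot: [180.0, -0.0, 83.6]
wrist_force: [1.1, -0.0, -0.4]
opening: 0.0399
grasp_force: 0.0
```

Emit:
{"fn": "play_rows", "kwargs": {"steps": [[[-0.0295, 0.0182, 0, 0], [-0.0295, 0.0182, 0, 0], [-0.0295, 0.0182, 0, 0], [-0.0295, 0.0182, 0, 0], [-0.0295, 0.0182, 0, 0]]]}}

```text
time: 3.12
ee_pos: [0.4411, -0.0984, 0.2312]
tcp_rot: [180.0, -0.0, 83.6]
wrist_force: [0.5, 0.8, 0.8]
opening: 0.0398
grasp_force: 0.0
```

Emit:
{"fn": "play_rows", "kwargs": {"steps": [[[-0.0295, 0.0182, 0, 0], [-0.0295, 0.0182, 0, 0], [-0.0295, 0.0182, 0, 0], [-0.0295, 0.0182, 0, 0], [-0.0295, 0.0182, 0, 0]]]}}

```text
time: 3.53
ee_pos: [0.5151, -0.255, 0.231]
tcp_rot: [-180.0, -0.0, 83.6]
wrist_force: [-0.2, 1.3, 0.4]
opening: 0.0398
grasp_force: 0.0
```

Emit:
{"fn": "play_rows", "kwargs": {"steps": [[[0, -0.001, 0.028, 0], [0, -0.001, 0.028, 0], [0, -0.001, 0.028, 0], [0, -0.001, 0.028, 0], [0, -0.001, 0.028, 0]]]}}

```text
time: 3.95
ee_pos: [0.5094, -0.2526, 0.0896]
tcp_rot: [-180.0, -0.0, 83.6]
wrist_force: [-0.0, -1.0, 0.2]
opening: 0.0399
grasp_force: 0.0
```

Run:
```python
from h import *
a=cam('top')['img'][130:250,180:430];b=cam('side')['img'][70:290,180:430]
cv2.imwrite('pics/c2.png',np.vstack([cv2.resize(a,(600,288)),cv2.resize(b,(354,312)).copy() if 0 else cv2.copyMakeBorder(cv2.resize(b,(354,312)),0,0,0,246,0)]))
```

```text
(no output)
```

View pics/c2.png

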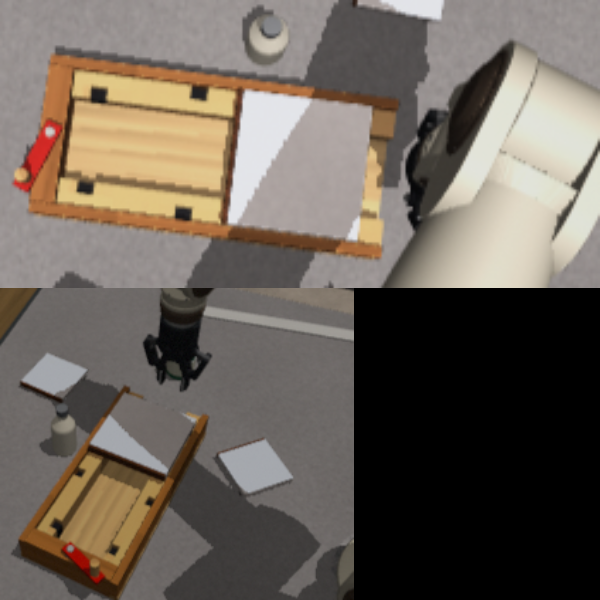

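The board's rear edge is at the right (370,160 in the crop). The fingers stand behind it, centred on the rack and clear of the tin. I'll go down and start pushing.

Emit:
{"fn": "play_rows", "kwargs": {"steps": [[[0, 0, 0.01, 0], [0, 0, 0.01, 0], [0, 0, 0.01, 0], [0, 0, 0.01, 0], [0, 0, 0.007, 0]]]}}

```text
time: 4.47
ee_pos: [0.5098, -0.2526, 0.0435]
tcp_rot: [180.0, 0.0, 83.6]
wrist_force: [0.1, 0.4, -0.2]
opening: 0.0402
grasp_force: 0.0
```

Emit:
{"fn": "play_rows", "kwargs": {"steps": [[[0.007, 0, 0, 0], [0.007, 0, 0, 0], [0.007, 0, 0, 0], [0.007, 0, 0, 0], [0.004, 0, 0, 0]]]}}

```text
time: 4.88
ee_pos: [0.5138, -0.2198, 0.0449]
tcp_rot: [180.0, 0.0, 83.6]
wrist_force: [-0.2, 0.5, -0.6]
opening: 0.0404
grasp_force: 0.0
```

Emit:
{"fn": "play_rows", "kwargs": {"steps": [[[0.004, 0, 0, 0], [0.004, 0, 0, 0], [0.004, 0, 0, 0], [0.004, 0, 0, 0], [0.004, 0, 0, 0]]]}}

```text
time: 5.3
ee_pos: [0.5157, -0.2011, 0.0445]
tcp_rot: [180.0, 0.1, 83.6]
wrist_force: [-0.4, -3.9, 0.7]
opening: 0.0402
grasp_force: 1.7
```

Emit:
{"fn": "play_rows", "kwargs": {"steps": [[[0.005, 0, 0, 0], [0.005, 0, 0, 0], [0.005, 0, 0, 0], [0.005, 0, 0, 0], [0.005, 0, 0, 0]]]}}

```text
time: 5.72
ee_pos: [0.5185, -0.1758, 0.0445]
tcp_rot: [180.0, 0.0, 83.6]
wrist_force: [-0.6, -4.4, 2.1]
opening: 0.0399
grasp_force: 2.2
```

Emit:
{"fn": "play_rows", "kwargs": {"steps": [[[0.006, 0, 0, 0], [0.006, 0, 0, 0], [0.006, 0, 0, 0], [0.006, 0, 0, 0], [0.006, 0, 0, 0]]]}}

```text
time: 6.13
ee_pos: [0.5218, -0.1458, 0.0444]
tcp_rot: [180.0, 0.0, 83.6]
wrist_force: [0.3, -3.8, 4.4]
opening: 0.0398
grasp_force: 2.5
```

Emit:
{"fn": "play_rows", "kwargs": {"steps": [[[0.006, 0, 0, 0], [0.006, 0, 0, 0], [0.006, 0, 0, 0], [0.006, 0, 0, 0], [0.006, 0, 0, 0]]]}}

```text
time: 6.55
ee_pos: [0.5252, -0.116, 0.0445]
tcp_rot: [180.0, 0.0, 83.6]
wrist_force: [-0.9, -4.9, 4.3]
opening: 0.0404
grasp_force: 2.6
```

Emit:
{"fn": "play_rows", "kwargs": {"steps": [[[0.006, 0, 0, 0], [0.006, 0, 0, 0], [0.006, 0, 0, 0], [0.006, 0, 0, 0], [0.006, 0, 0, 0]]]}}

```text
time: 6.97
ee_pos: [0.5285, -0.0862, 0.0445]
tcp_rot: [180.0, 0.0, 83.6]
wrist_force: [-0.6, -4.7, 5.0]
opening: 0.0401
grasp_force: 2.6
```

Emit:
{"fn": "play_rows", "kwargs": {"steps": [[[0.006, 0, 0, 0], [0.006, 0, 0, 0], [0.006, 0, 0, 0], [0.006, 0, 0, 0], [0.006, 0, 0, 0]]]}}

```text
time: 7.38
ee_pos: [0.5317, -0.0564, 0.0444]
tcp_rot: [-180.0, 0.0, 83.6]
wrist_force: [0.1, -5.4, 3.5]
opening: 0.0401
grasp_force: 2.7
```

Run:
```python
from h import *
a=cam('top')['img'][130:250,180:380];b=cam('side')['img'][120:290,180:380]
cv2.imwrite('pics/c3.png',np.hstack([cv2.resize(a,(400,240)),cv2.resize(b,(400,340))[:240]]) if 0 else np.vstack([cv2.resize(a,(440,264)),cv2.resize(b,(440,330))]))
```

```text
(no output)
```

View pics/c3.png

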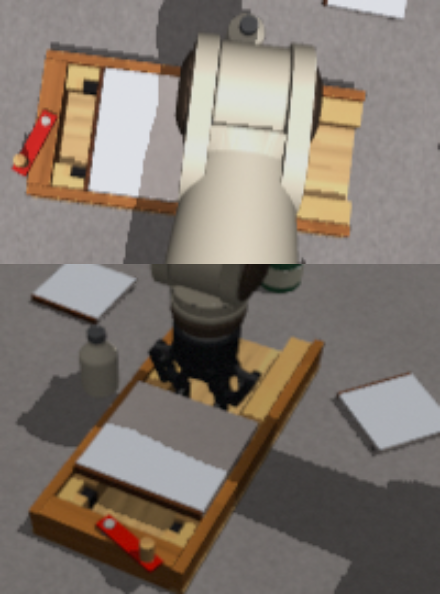

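Emit:
{"fn": "play_rows", "kwargs": {"steps": [[[0.005, 0, 0, 0], [0.005, 0, 0, 0], [0.005, 0, 0, 0], [0.005, 0, 0, 0], [0.004, 0, 0, 0]]]}}

```text
time: 7.9
ee_pos: [0.5343, -0.0323, 0.044]
tcp_rot: [-180.0, -0.0, 83.6]
wrist_force: [-0.2, -2.1, -1.7]
opening: 0.0399
grasp_force: 1.1
```

Emit:
{"fn": "play_rows", "kwargs": {"steps": [[[0.0015, 0, 0, 0], [0.0015, 0, 0, 0], [0.0015, 0, 0, 0], [0.0015, 0, 0, 0], [0.0015, 0, 0, 0]]]}}

```text
time: 8.32
ee_pos: [0.5352, -0.0255, 0.0442]
tcp_rot: [-180.0, 0.0, 83.6]
wrist_force: [0.1, -1.5, -1.0]
opening: 0.04
grasp_force: 0.9
```

Run:
```python
from h import *
c=cam('top');a=c['img'][130:250,180:300];b=cam('side')['img'][150:290,180:340]
cv2.imwrite('pics/c4.png',np.hstack([cv2.resize(a,(384,384),interpolation=2),cv2.resize(b,(416,364),interpolation=2)[:384] if 0 else cv2.resize(b,(416,384),interpolation=2)]))
```

```text
(no output)
```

View pics/c4.png

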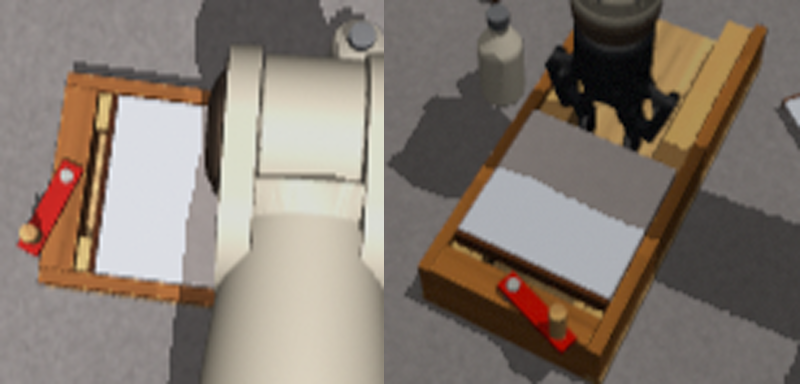

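Emit:
{"fn": "play_rows", "kwargs": {"steps": [[[0.001, 0, 0, 0], [0.001, 0, 0, 0], [0.001, 0, 0, 0], [0.001, 0, 0, 0], [0.001, 0, 0, 0]]]}}

```text
time: 8.83
ee_pos: [0.5358, -0.0206, 0.0443]
tcp_rot: [-180.0, 0.0, 83.6]
wrist_force: [-2.2, -6.2, 0.0]
opening: 0.04
grasp_force: 3.0
```

Run:
```python
from h import *
o=bot.get_obs();print(o['wrist_force'],o['grasp_force'])
```

```text
[-2.16214083 -6.2496256   0.04962232] 3.0369925685226917
```

Emit:
{"fn": "play_rows", "kwargs": {"steps": [[[0.0005, 0, 0, 0], [0.0005, 0, 0, 0], [0.0005, 0, 0, 0], [0.0005, 0, 0, 0], [0.0005, 0, 0, 0]]]}}

```text
time: 9.25
ee_pos: [0.5358, -0.0204, 0.0444]
tcp_rot: [-180.0, 0.3, 83.5]
wrist_force: [-2.4, -18.3, 0.7]
opening: 0.04
grasp_force: 9.3
```

Force is rising against the end stop at the expected position. I'll back off and look.

Emit:
{"fn": "play_rows", "kwargs": {"steps": [[[-0.003, 0, 0, 0], [-0.005, 0, 0, 0], [-0.007, 0, 0, 0], [-0.008, 0, 0, 0], [-0.008, 0, 0, 0]]]}}

```text
time: 9.67
ee_pos: [0.5326, -0.0495, 0.0443]
tcp_rot: [180.0, -0.0, 83.6]
wrist_force: [-0.3, -0.4, 0.7]
opening: 0.0397
grasp_force: 0.0
```

Emit:
{"fn": "play_rows", "kwargs": {"steps": [[[-0.01, 0, -0.025, 0], [-0.01, 0, -0.04, 0], [-0.01, 0, -0.04, 0], [-0.01, 0, -0.04, 0], [-0.01, 0, -0.03, 0]]]}}

```text
time: 10.08
ee_pos: [0.5271, -0.0996, 0.2229]
tcp_rot: [179.8, -0.0, 83.6]
wrist_force: [0.2, 0.2, 1.2]
opening: 0.0401
grasp_force: 0.0
```

Emit:
{"fn": "play_rows", "kwargs": {"steps": [[[-0.03, 0, 0, 0], [-0.03, 0, 0, 0], [-0.03, 0, 0, 0], [-0.03, 0, 0, 0], [-0.03, 0, 0, 0]]], "gripper": 0}}

```text
time: 10.5
ee_pos: [0.5097, -0.2496, 0.2194]
tcp_rot: [180.0, -0.0, 83.6]
wrist_force: [0.3, 0.7, -0.2]
opening: -0.0001
grasp_force: 0.0
```

Run:
```python
from h import *
Rm=np.array([[.11174,-.99374],[.99374,.11174]]);t=np.array([.5354,-.03])
c=cam('top');s=cam('side')
a=c['img'][140:235,185:285];b=s['img'][140:285,190:340]
cv2.imwrite('pics/c5.png',np.hstack([cv2.resize(a,(400,380),interpolation=2),cv2.resize(b,(400,380),interpolation=2)]))
for n,k in(('top',c),('side',s)):
    h=cv2.cvtColor(k['img'],cv2.COLOR_BGR2HSV);w=((h[...,1]<40)&(h[...,2]>110)).astype('uint8')
    for z in(.068,.076): print(n,z,[proj(k,[*(Rm@p+t),z]).round(1).tolist() for p in[(.18,-.08),(.18,.08),(.02,.08),(.02,-.08)]])
    m=np.zeros_like(w);q=np.int32([proj(k,[*(Rm@p+t),.068]) for p in[(.19,-.09),(.19,.09),(-.01,.09),(-.01,-.09)]]);cv2.fillPoly(m,[q],1)
    kk=max(cv2.findContours(w&m,0,2)[0],key=cv2.contourArea);print(cv2.approxPolyDP(kk,4,True).reshape(-1,2).tolist())
```

```text
top 0.068 [[213.6, 158.7], [205.8, 214.1], [262.0, 221.4], [269.2, 165.8]]
top 0.076 [[213.3, 158.1], [205.4, 214.0], [262.0, 221.3], [269.2, 165.3]]
[[216, 159], [208, 214], [260, 221], [268, 166]]
side 0.068 [[206.3, 235.2], [264.8, 261.4], [291.8, 212.0], [237.0, 189.9]]
side 0.076 [[206.0, 233.5], [264.8, 259.8], [292.1, 210.2], [236.9, 188.0]]
[[237, 191], [208, 234], [265, 260], [290, 213]]
```

View pics/c5.png

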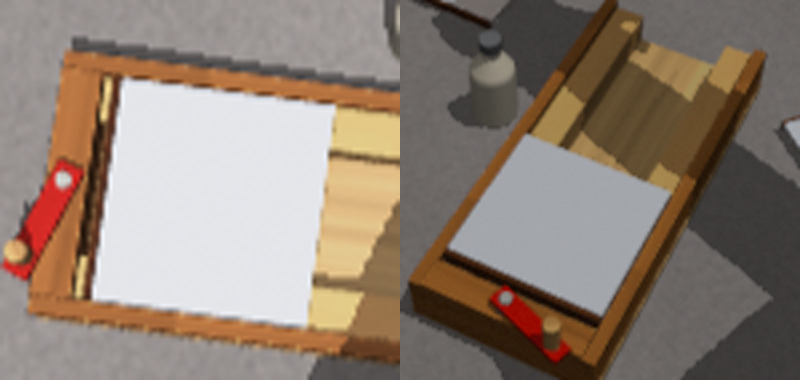

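The board lies flat at the seat: its rear corners in the side view, (290,213) and (237,191), fit a top height of 68 mm, not 76 mm. Next is the button, with the fingers shut.

Emit:
{"fn": "play_rows", "kwargs": {"steps": [[[0.0317, -0.003, 0, 0], [0.0317, -0.003, 0, 0], [0.0317, -0.003, 0, 0], [0.0317, -0.003, 0, 0], [0.0317, -0.003, 0, 0]]]}}

```text
time: 11.02
ee_pos: [0.5127, -0.0871, 0.2194]
tcp_rot: [180.0, -0.0, 83.6]
wrist_force: [0.8, 0.0, 0.6]
opening: 0.0002
grasp_force: 0.0
```

Emit:
{"fn": "play_rows", "kwargs": {"steps": [[[0.0317, -0.003, 0, 0], [0.0317, -0.003, 0, 0], [0.0317, -0.003, 0, 0], [0.0317, -0.003, 0, 0], [0.0317, -0.003, 0, 0]]]}}

```text
time: 11.43
ee_pos: [0.5155, 0.0724, 0.2195]
tcp_rot: [180.0, -0.0, 83.6]
wrist_force: [0.2, -0.6, 0.5]
opening: -0.0002
grasp_force: 0.0
```

Emit:
{"fn": "play_rows", "kwargs": {"steps": [[[0.0317, -0.003, 0, 0], [0.0317, -0.003, 0, 0], [0.0317, -0.003, 0, 0], [0.0317, -0.003, 0, 0], [0.0317, -0.003, 0, 0]]]}}

```text
time: 11.85
ee_pos: [0.5183, 0.2316, 0.2194]
tcp_rot: [180.0, -0.0, 83.6]
wrist_force: [-0.0, -0.1, -0.6]
opening: -0.0
grasp_force: 0.0
```

Emit:
{"fn": "play_rows", "kwargs": {"steps": [[[0, 0, 0, 0.0716], [0, 0, 0, 0.0716], [0, 0, 0, 0.0716], [0, 0, 0, 0.0716], [0, 0, 0, 0.0716]]]}}

```text
time: 12.27
ee_pos: [0.5185, 0.2301, 0.2193]
tcp_rot: [-180.0, -0.0, 62.9]
wrist_force: [0.1, 0.3, -0.0]
opening: 0.0
grasp_force: 0.0
```

Run:
```python
from h import *
Rm=np.array([[.11174,-.99374],[.99374,.11174]]);t=np.array([.5354,-.03])
o=bot.get_obs();C=Rm.T@(o['ee_pos'][:2]-t);ph=np.radians(o['tcp_rot'][2]-83.584)
tx=np.array([np.cos(ph),np.sin(ph)]);ty=np.array([tx[1],-tx[0]])
pg=np.array([.205,0])+.06*np.array([np.sin(.358),np.cos(.358)])
print(C,ph,o['ee_pos'],o['q'].round(1),'peg in tool',(pg-C)@tx,(pg-C)@ty)
```

```text
[0.25657449 0.04585122] -0.36101227298974486 [0.51850553 0.23009044 0.21925252] [ 23.9   7.1  11.1  94.    0.  141. ] peg in tool -0.032235087738539656 0.0011131267246130869
```

Emit:
{"fn": "play_rows", "kwargs": {"steps": [[[0, 0.001, 0.0258, 0], [0, 0, 0.0258, 0], [0, 0, 0.0258, 0], [0, 0, 0.0258, 0], [0, 0, 0.0258, 0]]]}}

```text
time: 12.68
ee_pos: [0.5193, 0.2294, 0.0892]
tcp_rot: [-180.0, -0.0, 63.1]
wrist_force: [0.1, -0.6, -0.3]
opening: 0.0004
grasp_force: 0.0
```

Emit:
{"fn": "play_rows", "kwargs": {"steps": [[[-0.002, 0, 0, 0], [-0.002, 0, 0, 0], [-0.002, 0, 0, 0], [-0.003, 0, 0, 0], [-0.003, 0, 0, 0]]]}}

```text
time: 13.1
ee_pos: [0.5149, 0.2188, 0.0922]
tcp_rot: [179.9, -0.1, 63.1]
wrist_force: [0.3, 0.5, 0.3]
opening: -0.0002
grasp_force: 0.0
```

Emit:
{"fn": "play_rows", "kwargs": {"steps": [[[-0.0047, -0.0014, 0, -0.0772], [-0.0047, -0.0014, 0, -0.0772], [-0.0047, -0.0014, 0, -0.0772], [-0.0047, -0.0014, 0, -0.0772], [-0.0047, -0.0014, 0, -0.0772]]]}}

```text
time: 13.52
ee_pos: [0.5006, 0.1988, 0.0917]
tcp_rot: [179.9, -0.1, 85.4]
wrist_force: [0.4, 2.2, 1.0]
opening: -0.0003
grasp_force: 0.6
```

```bash
cat >> h.py <<'E'
Rk=np.array([[.11174,-.99374],[.99374,.11174]]);tk=np.array([.5354,-.03])
def st():
    o=bot.get_obs();C=Rk.T@(o['ee_pos'][:2]-tk);ph=np.radians(o['tcp_rot'][2]-83.584)
    tx=np.array([np.cos(ph),np.sin(ph)]);ty=np.array([tx[1],-tx[0]]);v=np.array([.205,0])-C
    print('C',C.round(4),'z',o['ee_pos'][2],'phi',ph,'pivot in tool (want -.020,.06)',v@tx,v@ty,o['wrist_force'].round(1),o['time'])
E
python3 - <<'E'
from h import *
st()
a=cam('top')['img'][140:235,175:275];b=cam('side')['img'][140:300,190:340]
cv2.imwrite('pics/c6.png',np.hstack([cv2.resize(a,(400,400),interpolation=2),cv2.resize(b,(400,400),interpolation=2)]))
E
```

```text
C [0.2234 0.0601] z 0.09168508604400052 phi 0.03194296230281371 pivot in tool (want -.020,.06) -0.020341006416722443 0.059526062585468394 [0.4 2.2 1. ] 13.5167
```

View pics/c6.png

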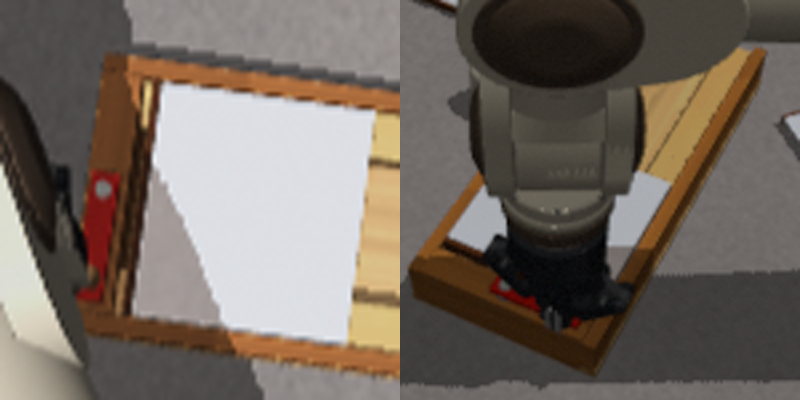

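The button is turning with the fingers. It now points along the cross piece in the top view, with the peg at about (95,275) in the crop.

Emit:
{"fn": "play_rows", "kwargs": {"steps": [[[-0.0047, -0.0014, 0, -0.0772], [-0.0047, -0.0014, 0, -0.0772], [-0.0047, -0.0014, 0, -0.0772], [-0.0047, -0.0014, 0, -0.0772], [-0.0047, -0.0014, 0, -0.0772]]]}}

```text
time: 14.03
ee_pos: [0.4952, 0.175, 0.0911]
tcp_rot: [179.9, -0.0, 107.4]
wrist_force: [-0.7, 1.8, 0.8]
opening: -0.0001
grasp_force: 0.6
```

Emit:
{"fn": "play_rows", "kwargs": {"steps": [[[-0.0047, -0.0014, 0, -0.0772], [-0.0047, -0.0014, 0, -0.0772], [-0.0047, -0.0014, 0, -0.0772], [-0.0047, -0.0014, 0, -0.0772], [-0.0047, -0.0014, 0, -0.0772]]]}}

```text
time: 14.45
ee_pos: [0.4992, 0.1508, 0.091]
tcp_rot: [180.0, -0.0, 129.5]
wrist_force: [-1.1, 0.3, 0.7]
opening: -0.0003
grasp_force: 0.7
```

```bash
python3 -c "
from h import *
st()"
```

```text
C [0.1757 0.0562] z 0.09096450016534303 phi 0.8008132411739721 pivot in tool (want -.020,.06) -0.019938352517002326 0.06020629920560651 [-1.1  0.3  0.7] 14.45
```

Emit:
{"fn": "play_rows", "kwargs": {"steps": [[[-0.0047, -0.0014, 0, -0.0772], [-0.0047, -0.0014, 0, -0.0772], [-0.0047, -0.0014, 0, -0.0772], [-0.0047, -0.0014, 0, -0.0772], [-0.0047, -0.0014, 0, -0.0772]]]}}

```text
time: 14.87
ee_pos: [0.512, 0.13, 0.0909]
tcp_rot: [180.0, 0.0, 151.6]
wrist_force: [-1.5, -0.5, 0.4]
opening: 0.0
grasp_force: 0.7
```

Emit:
{"fn": "play_rows", "kwargs": {"steps": [[[-0.0047, -0.0014, 0, -0.0772], [-0.0047, -0.0014, 0, -0.0772], [-0.0047, -0.0014, 0, -0.0772], [-0.0047, -0.0014, 0, -0.0772], [0, 0, 0, 0]]]}}

```text
time: 15.28
ee_pos: [0.5279, 0.1177, 0.0908]
tcp_rot: [180.0, 0.0, 169.2]
wrist_force: [-0.3, 0.3, 0.4]
opening: 0.0001
grasp_force: 0.0
```

```bash
python3 -c "
from h import *
st()"
```

```text
C [0.1459 0.024 ] z 0.09080884538350169 phi 1.4949865473439161 pivot in tool (want -.020,.06) -0.019416065433009815 0.06074346118775672 [-0.3  0.3  0.4] 15.2833
```

Emit:
{"fn": "play_rows", "kwargs": {"steps": [[[-0.0023, -0.0007, 0, -0.038], [-0.0023, -0.0007, 0, -0.038], [0, 0, 0, 0], [0, 0, 0, 0], [0.01, 0, 0, 0]]]}}

```text
time: 15.7
ee_pos: [0.5223, 0.117, 0.0904]
tcp_rot: [180.0, 0.1, 173.4]
wrist_force: [-0.6, -1.1, -1.1]
opening: 0.0
grasp_force: 0.0
```

Emit:
{"fn": "play_rows", "kwargs": {"steps": [[[0.02, 0, -0.01, 0], [0.01, 0, -0.03, 0], [0, 0, -0.04, 0], [0.01, 0, -0.04, 0], [0.03, 0, -0.02, 0]]]}}

```text
time: 16.12
ee_pos: [0.4531, 0.1249, 0.2342]
tcp_rot: [179.9, 0.3, 173.4]
wrist_force: [1.2, 0.6, 0.7]
opening: -0.0001
grasp_force: 0.0
```

Emit:
{"fn": "play_rows", "kwargs": {"steps": [[[0.03, 0, 0, 0], [0.03, 0, 0, 0], [0.03, 0, 0, 0], [0.03, 0, 0, 0], [0.03, 0, 0, 0]]]}}

```text
time: 16.53
ee_pos: [0.3009, 0.1413, 0.2301]
tcp_rot: [180.0, 0.0, 173.4]
wrist_force: [-0.6, -0.2, 0.7]
opening: 0.0
grasp_force: 0.0
```

Run:
```python
from h import *
st()
c=cam('top');s=cam('side')
a=c['img'][140:235,175:275];b=s['img'][140:300,190:340]
cv2.imwrite('pics/c7.png',np.hstack([cv2.resize(a,(400,400),interpolation=2),cv2.resize(b,(400,400),interpolation=2)]))
for k in(c,s):
    h=cv2.cvtColor(k['img'],cv2.COLOR_BGR2HSV)
    red=((h[...,1]>200)&((h[...,0]<5)|(h[...,0]>175))&(h[...,2]>60)).astype('uint8')
    ys,xs=np.nonzero(red);P=np.array([Rk.T@(ray(k,x,y,.079)[:2]-tk) for x,y in zip(xs,ys)])
    vx,vy,_,_=cv2.fitLine(P.astype('float32'),2,0,.01,.01).ravel();print(len(P),P.mean(0),P.min(0),P.max(0),'angle off -x (deg)',np.degrees(np.arctan(vy/vx)))
```

```text
C [0.1441 0.2522] z 0.23011480894629718 phi 1.5681980767233366 pivot in tool (want -.020,.06) -0.25205324986806 0.06159550830780503 [-0.6 -0.2  0.7] 16.5333
127 [0.17753559 0.00142521] [ 0.13209252 -0.010052  ] [0.21540832 0.0103304 ] angle off -x (deg) -3.7078834
174 [0.18195975 0.00098901] [ 0.13349742 -0.0102447 ] [0.21870924 0.0110017 ] angle off -x (deg) -3.517972
```

View pics/c7.png

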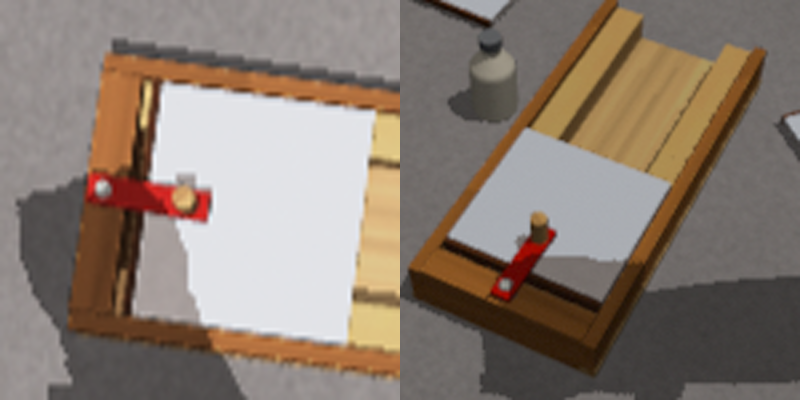

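Run:
```python
from h import *
c=cam('top');s=cam('side')
for k,(x0,y0,x1,y1) in((c,(205,175,235,200)),(s,(225,215,260,245))):
    h=cv2.cvtColor(k['img'],cv2.COLOR_BGR2HSV);m=((h[...,0]>8)&(h[...,0]<25)&(h[...,1]>70)&(h[...,2]>110)).astype('uint8')
    q=np.zeros_like(m);q[y0:y1,x0:x1]=m[y0:y1,x0:x1]
    kk=max(cv2.findContours(q,0,2)[0],key=cv2.contourArea);(u,v),r=cv2.minEnclosingCircle(kk)
    print(cv2.boundingRect(kk),u,v,r,[ (z,(Rk.T@(ray(k,u,v,z)[:2]-tk)).round(4)) for z in(.114,.105,.097)])
    print('expected peg px at 1.57:',proj(k,[*(Rk@[.145,0]+tk),.114]),proj(k,[*(Rk@[.145,0]+tk),.079]),'screw expected',proj(k,[*(Rk@[.205,0]+tk),.081]))
    w=((h[...,1]<60)&(h[...,2]>120)).astype('uint8');
    p=proj(k,[*(Rk@[.205,0]+tk),.081]).astype(int);sub=w[p[1]-5:p[1]+6,p[0]-5:p[0]+6];ys,xs=np.nonzero(sub);print('screw',xs.mean()+p[0]-5,ys.mean()+p[1]-5,len(xs), Rk.T@(ray(k,xs.mean()+p[0]-5,ys.mean()+p[1]-5,.081)[:2]-tk))
```

```text
(218, 184, 6, 7) 220.0 187.0 3.1623775959014893 [(0.114, array([0.146 , 0.0034])), (0.105, array([0.1469, 0.0024])), (0.097, array([0.1477, 0.0016]))]
expected peg px at 1.57: [220.52451014 185.82020879] [221.60492141 187.33187941] screw expected [200.40045051 184.51975494]
screw 198.72222222222223 182.83333333333334 18 [ 0.21035785 -0.00412351]
(239, 225, 6, 5) 241.5 227.5 2.9155757427215576 [(0.114, array([0.1468, 0.0014])), (0.105, array([ 0.1417, -0.0014])), (0.097, array([ 0.1372, -0.004 ]))]
expected peg px at 1.57: [241.32990875 226.68658797] [241.57596014 234.58845772] screw expected [229.66880904 253.46557886]
screw 228.25 254.0 4 [ 0.20776538 -0.0022821 ]
```

Both views put the button about 3° short. I'll go back for one more nudge of about 3 mm.

Emit:
{"fn": "play_rows", "kwargs": {"steps": [[[-0.03, 0, 0, 0], [-0.03, 0, 0, 0], [-0.03, 0, 0, 0], [-0.03, 0, 0, 0], [-0.03, 0, 0, 0]]]}}

```text
time: 17.15
ee_pos: [0.4541, 0.1241, 0.2295]
tcp_rot: [-180.0, -0.0, 173.5]
wrist_force: [0.4, 1.0, -0.3]
opening: -0.0
grasp_force: 0.0
```

Emit:
{"fn": "play_rows", "kwargs": {"steps": [[[-0.01, 0, 0.028, 0], [-0.01, 0, 0.028, 0], [-0.01, 0, 0.028, 0], [-0.01, 0, 0.028, 0], [-0.01, 0, 0.028, 0]]]}}

```text
time: 17.57
ee_pos: [0.5025, 0.1186, 0.0881]
tcp_rot: [-180.0, -0.0, 173.5]
wrist_force: [0.3, -1.5, -0.0]
opening: 0.0002
grasp_force: 0.0
```

```bash
python3 -c "
from h import *
st()"
```

```text
C [0.144  0.0493] z 0.08807919024927433 phi 1.5687614290097056 pivot in tool (want -.020,.06) -0.049148382994435254 0.06114924731131559 [ 0.3 -1.5 -0. ] 17.5667
```

Now from 0.0492 to about 0.0162: 33 mm.

Emit:
{"fn": "play_rows", "kwargs": {"steps": [[[-0.01, 0, 0, 0], [-0.01, 0, 0, 0], [-0.006, 0, 0, 0], [-0.003, 0, 0, 0], [-0.001, 0, 0, 0]]]}}

```text
time: 17.98
ee_pos: [0.5328, 0.1159, 0.092]
tcp_rot: [180.0, 0.1, 173.6]
wrist_force: [-1.0, -0.5, 1.1]
opening: 0.0001
grasp_force: 0.4
```

Emit:
{"fn": "play_rows", "kwargs": {"steps": [[[-0.001, 0, 0, 0], [-0.001, 0, 0, 0], [-0.001, 0, 0, 0], [0, 0, 0, 0], [0, 0, 0, 0]]]}}

```text
time: 18.4
ee_pos: [0.5345, 0.1156, 0.0905]
tcp_rot: [180.0, 0.0, 173.6]
wrist_force: [0.5, 0.6, -0.4]
opening: -0.0002
grasp_force: 0.0
```

```bash
python3 -c "
from h import *
st()"
```

```text
C [0.1445 0.0172] z 0.09048941036049185 phi 1.5708698995032835 pivot in tool (want -.020,.06) -0.017181617987217134 0.06045742038437305 [ 0.5  0.6 -0.4] 18.4
```

Emit:
{"fn": "play_rows", "kwargs": {"steps": [[[0.005, 0, 0, 0], [0.01, 0, 0, 0], [0.02, 0, -0.02, 0], [0.02, 0, -0.04, 0], [0.03, 0, -0.04, 0]]]}}

```text
time: 18.82
ee_pos: [0.4545, 0.1241, 0.1812]
tcp_rot: [-180.0, -0.1, 173.6]
wrist_force: [1.1, 1.0, 0.5]
opening: 0.0001
grasp_force: 0.0
```

Emit:
{"fn": "play_rows", "kwargs": {"steps": [[[0.03, 0, -0.02, 0], [0.03, 0, -0.02, 0], [0.03, 0, 0, 0], [0.03, 0, 0, 0], [0.03, 0, 0, 0]]]}}

```text
time: 19.23
ee_pos: [0.3053, 0.1408, 0.221]
tcp_rot: [180.0, 0.0, 173.6]
wrist_force: [-0.1, 0.8, 1.0]
opening: -0.0
grasp_force: 0.0
```

Run:
```python
from h import *
st()
for n in('top','side'):
    k=cam(n);h=cv2.cvtColor(k['img'],cv2.COLOR_BGR2HSV)
    red=((h[...,1]>200)&((h[...,0]<5)|(h[...,0]>175))&(h[...,2]>60)).astype('uint8')
    ys,xs=np.nonzero(red);P=np.array([Rk.T@(ray(k,x,y,.079)[:2]-tk) for x,y in zip(xs,ys)])
    vx,vy,_,_=cv2.fitLine(P.astype('float32'),2,0,.01,.01).ravel();print(len(P),P.mean(0),'deg',np.degrees(np.arctan(vy/vx)))
    if n=='top':T=k['img'][140:250,110:300]
    else:S=k['img'][90:384,180:340]
cv2.imwrite('pics/c8.png',np.hstack([cv2.resize(T,(500,290),interpolation=2),cv2.resize(S,(158,290))]))
```

```text
C [0.144  0.2478] z 0.2209527726112679 phi 1.5705365408893717 pivot in tool (want -.020,.06) -0.24776007326419533 0.06101856439473229 [-0.1  0.8  1. ] 19.2333
135 [1.76492341e-01 1.07638439e-04] deg -0.7523858
173 [ 0.18228636 -0.00027867] deg 0.025269756
```

View pics/c8.png

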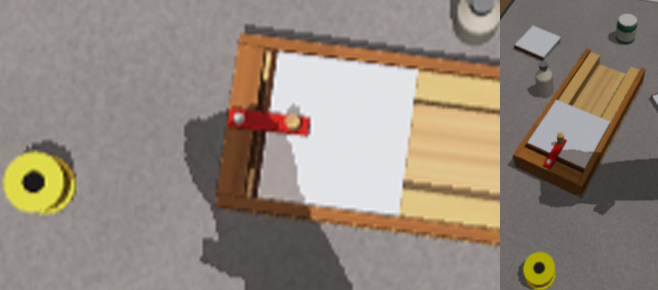

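The button is within 1° of straight over the flat board. The reel, cartridge and tin are where they were, and the arm is clear, so I'll hand it in.

```bash
python3 -c "
from workcell import bot
print(bot.job_done())"
```

```text
the job is handed in; nothing more can be done
None
```

The board has dropped flat into its notches, and the red turn button points straight over it, within about 1° by both cameras. The reel, cartridge and tin were not touched, the arm finished clear, and the job was handed in at about 19 s.

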